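# Send the train of movement holders home

## Task

Four watch-movement holders stand touching in a row in the channel rail. With the fingertips, push against the back of the last holder, the one farthest from the end stop, so that the whole row slides along as one unbroken train until the first holder is fully home against the stop; push on no other holder. Then push the keeper's post to slide the keeper fully across the channel behind the train; lift nothing, leave the loupe, the putty pot and the small case alone, and move clear.

Things in the scene. Friction and masses are not known exactly. Their poses are not given: they have to be found in the camera images.
- rail: assembly rail fixed to the bench: straight metal channel 56 mm wide, 330 mm long. Origin: centre of its underside, on the bench. +y runs along the channel toward the end stop, +x across it away from the robot. Floor 6 mm above the origin; side walls 39 mm apart inside, tops 14 mm above the origin; open at the -y end. End stop: block 38 mm high across the channel, its face at y = +140 mm
- stop_face (a point): middle of the end stop's stopping face, 21 mm above the bench, on the rail's centre line; axes as the rail's
- keeper (a joint): travel of the keeper, a flat steel bolt 8 mm wide, 15 to 25 mm above the bench, that slides along the rail's +x at the rail's y = -30 mm. 0 = open, 0.050 m = fully across, tip in the catch on the far side; starts at 0 to 0.005, takes about 2 N, stays where left. It can cross only when the row is home (back of the last holder then at rail y = -20 mm)
- keeper_post (a point): point on the axis of the keeper's upright round post, 35 mm above the bench, on the rail's near side; moves with the keeper (rail x = -92 mm open, -42 mm across; y = -30 mm). Post 14 mm thick with a black cap 18 mm thick, cap top 50 mm above the bench. Push it along the rail's +x. A foot plate 6 mm high lies under its path, from rail x = -106 to -26 mm
- holder1: first (nearest the end stop) holder: metal block 36 mm across the channel, 40 mm along it, 30 mm high (plus a 4.5 mm brass movement on top), about 80 g. Origin: centre of its underside, on the channel floor; axes as the rail's. Its top is 36 mm above the bench, 22 mm above the walls. Home: origin 20 mm from the stop face
- holder2: second holder: metal block 36 mm across the channel, 40 mm along it, 30 mm high (plus a 4.5 mm brass movement on top), about 80 g. Origin: centre of its underside, on the channel floor; axes as the rail's. Its top is 36 mm above the bench, 22 mm above the walls. Home: origin 60 mm from the stop face
- holder3: third holder: metal block 36 mm across the channel, 40 mm along it, 30 mm high (plus a 4.5 mm brass movement on top), about 80 g. Origin: centre of its underside, on the channel floor; axes as the rail's. Its top is 36 mm above the bench, 22 mm above the walls. Home: origin 100 mm from the stop face
- holder4: last (farthest from the stop) holder: metal block 36 mm across the channel, 40 mm along it, 30 mm high (plus a 4.5 mm brass movement on top), about 80 g. Origin: centre of its underside, on the channel floor; axes as the rail's. Its top is 36 mm above the bench, 22 mm above the walls. Home: origin 140 mm from the stop face. Push its back face, 20 mm from the origin on the rail's -y side; starts 50 to 110 mm short of home
- the_loupe: black watchmaker's loupe, 32 mm across, 28 mm high, loose on the bench near the rail; origin at the centre of its underside. Leave alone
- putty_pot: small round pot of putty, 22 mm across, 18 mm high, loose on the bench beyond the rail; origin at the centre of its underside. Leave alone
- small_case: small clear hinged case, 61 x 47 x 18 mm, loose on the bench near the open end of the rail; origin at the centre of its underside. Leave alone
- the_hand_press: dark blue hand press fixed on the bench at the robot's right, no part of the job, never moves: an obstacle to pass well above or around. Origin on the bench; it fills about 90 mm either side of the origin in x, 55 mm in y, and stands up to 220 mm above the bench

How it is judged:
By the outcome, as a careful person would: the job done as asked, in the order asked, and still so for the second after the job is handed in, with the robot touching nothing.
It also fails if it takes over 45 s, if anything falls off the work surface, if the arm or the gripper's body presses on something with over 40 N, if the wrist force passes 120 N, or if a joint passes its speed limit or range.

## Robot

A 6-joint arm with a two-finger parallel gripper is mounted at the origin on a cart in front of the work surface, level with it; the furniture and walls round the work are solid. World frame = base frame: x ahead of the robot, y to its left, z up, the work surface at z = 0. Lengths are in m, angles in rad, forces in N, time in s.
With the tool pointing down it reaches from about 0.375 to 0.925 m from the base axis. Payload 5.7 kg.
Tool frame: the origin (TCP) lies on the mounting face of the last link; the fingertips stand 173 mm ahead of it and the grasp point (between the pads) lies 155 mm ahead of it; z points along the fingers, y is the line along which they close (so a half turn about z gives the same grasp; the last joint's range is limited). The gripper opens to 85 mm and grips with 20 to 120 N. Pads are 22 mm wide; open, the fingers measure 114 mm over their backs; the gripper's body (76 mm by 85 mm) begins 54 mm behind the grasp point. The pads swing forward as they close: fully open they stand 13 mm farther back than shut.
Start: joints at [1.134, 0.359, 1.51, -0, 1.272, -0.115], TCP at [0.19, 0.569, 0.405] pointing down, gripper open.
Joint ranges: [-2.97, 2.97], [-1.01, 2.36], [0.21, 2.38], [-0.96, 4.11], [0.2, 2.71], [-2.98, 2.98]. Speed limits (rad/s): [2.39, 2.39, 3.14, 3.14, 3.14, 3.14].

## Interface

Orientations are given as [roll, pitch, yaw] about the fixed x, y, z axes, in that order (R = Rz(yaw) Ry(pitch) Rx(roll)).
In Python, from bench import manip gives the robot as it stands. The module is installed in compiled form; this text tells all that it offers.
- The arm moves only by the tool step_arm, never from a script. Its argument "steps" is a list of rows, each a list of 7 numbers: the shift along the tool's x, y, z in units of 0.25 m (1.0 is 0.25 m), then the turn, a rotation vector about the tool's x, y, z in units of 90 degrees (1.0 is 90 degrees), then the opening, from -1 (shut) to 1 (fully open). A call has 1 to 5 rows; each row shifts and turns the commanded pose from where the row before left it, along the tool's axes as they then stand; what a row does not reach is not made up. A row lasts 1/10 s, in which the tool goes at most 50 mm and 8.59 degrees, less where a joint would pass 70% of its speed; a pose out of reach is approached as far as the arm can. A call with a number of a shift or a turn outside -1 to 1 is refused whole. A call with a gripper value outside its range is refused whole. The fingers move at their own pace and stop on an object; "newtons" is the grip in N (left out, the last holds). Time passes only in rows, so rows that do not move let the fingers close. It gives the time, the measured TCP pose, the force, the opening and the grip force at its end, in the units of the state.
- manip.observe(): the state, without advancing time (a new reading comes with each control period).
- manip.get_image(name): name is "scene" or "side" or "wrist"; returns (picture, depth): 384x512x3 uint8, red, green, blue; 384x512 float32, m along the optical axis (not along the pixel's ray), 0 where there is no reading.
- manip.camera_params(name): a dict with "fx", "fy", "cx", "cy" (pixels), "D" ([k1, k2, p1, p2, k3] as OpenCV has them; the pictures are not rectified), "world_from_camera" (4x4, takes a point from camera to world coordinates); the wrist camera has in their place "mount" (4x4, takes a point from camera to tool coordinates, whose origin is the TCP and whose axes are the flange's). Camera axes: x right, y up, looking along -z (the intrinsics and any distortion apply to the point x, -y, -z); pixel columns grow to the right and rows downward; lengths in m; the calibration is good to about 2 mm. A picture is of the moment at which its call begins: read the wrist's pose just before it. camera_params takes no time and is no camera call.
- manip.close_job(): hands the job in; it is judged then, once.
The state is a dict: "time": time; "qpos": joint angles; "dq": joint speeds; "joint_torque": joint torques, N m; "position": TCP position; "orientation": TCP orientation; "force": force on the tool from outside, world axes, zero at the start; "ft_torque": the same for the moment, N m; "finger_gap": opening from 0.0 (shut) to 1.0 (fully open); "grasp_force": force on a finger pad.
Only numpy, scipy, OpenCV 4.12 (cv2) and the standard library are available. Lean on these libraries where they do the work, as an engineer would, in place of code of your own. Each camera call takes 0.05 s, during which the arm holds its last target. There are 200 camera calls.

## Working session

There is one attempt and no reset: what is moved stays moved. The work goes in short steps, Python scripts to look and compute and a tool call to move; the robot and the scene stay as the last step left them, time stands still between calls to the robot, and variables do not carry over. Pictures are saved under pics/ and viewed, at most 10 in all, crops included, and the job is handed in when it is done.

Besides the shell and the picture viewer there is one more tool, called as name(argument=value, ...) on one line, values as JSON. step_arm: Moves the arm, as the interface text tells. Its arguments: {"type":"object","properties":{"steps":{"type":"array","items":{"type":"array","items":{"type":"number"}}},"newtons":{"type":"number"}},"required":["steps"]}

```bash
mkdir -p pics
cat > h.py <<'E'
import numpy as np, cv2
from bench import manip
from scipy.spatial.transform import Rotation as R
def snap(name,tag):
    s=manip.observe(); im,d=manip.get_image(name); p=manip.camera_params(name)
    if name=="wrist":
        T=np.eye(4);T[:3,:3]=R.from_euler('xyz',s['orientation']).as_matrix();T[:3,3]=s['position'];W=T@np.array(p['mount'])
    else: W=np.array(p['world_from_camera'])
    cv2.imwrite(f'pics/{tag}.png',im[:,:,::-1]); np.savez(f'pics/{tag}.npz',im=im,d=d,W=W,K=[p['fx'],p['fy'],p['cx'],p['cy']],D=p['D'])
def world(tag,px,z=None):
    f=np.load(f'pics/{tag}.npz');fx,fy,cx,cy=f['K'];K=np.array([[fx,0,cx],[0,fy,cy],[0,0,1]])
    px=np.array(px,float).reshape(-1,1,2);u=cv2.undistortPoints(px,K,f['D'])[:,0]
    r=np.c_[u[:,0],-u[:,1],-np.ones(len(u))]; W=f['W']; o=[]
    for (c,w),v in zip(px[:,0],r):
        rd=W[:3,:3]@v
        t=f['d'][int(round(w)),int(round(c))] if z is None else (z-W[2,3])/rd[2]
        o.append(W[:3,3]+t*rd)
    return np.array(o)
E
python3 - <<'E'
from h import *
for n in("scene","side","wrist"): snap(n,n+"0"); print(n,np.load(f'pics/{n}0.npz')['W'].round(3).tolist())
s=manip.observe();print(s)
a=[cv2.imread(f'pics/{n}0.png') for n in("scene","side")]
E
```

```text
scene [[0.874, 0.283, -0.395, 0.222], [-0.486, 0.508, -0.711, -0.817], [-0.0, 0.814, 0.581, 0.591], [0.0, 0.0, 0.0, 1.0]]
side [[-0.796, 0.325, -0.511, 0.158], [-0.605, -0.417, 0.678, 0.396], [0.008, 0.849, 0.529, 0.519], [0.0, 0.0, 0.0, 1.0]]
wrist [[0.316, -0.916, -0.245, 0.128], [0.949, 0.305, 0.084, 0.59], [-0.003, -0.259, 0.966, 0.373], [0.0, 0.0, 0.0, 1.0]]
{'time': 0.15, 'qpos': array([ 1.13393177e+00,  3.59355457e-01,  1.51119958e+00, -1.71373711e-05,
        1.27250432e+00, -1.15098117e-01]), 'dq': array([-1.16128444e-03, -2.25386878e-03, -1.74180203e-03,  9.44867760e-05,
       -1.55666377e-03,  4.66541529e-04]), 'joint_torque': array([-1.09191178e-04, -5.28029931e+01, -2.78929389e+01, -2.96339404e-04,
        8.37737956e-03, -3.09630764e-06]), 'position': array([0.1896348 , 0.5689464 , 0.40403104]), 'orientation': array([-3.14013378e+00, -1.52176997e-04,  2.81983115e+00]), 'force': array([ 0.25644044, -0.18926293, -0.92191113]), 'ft_torque': array([ 0.00766562, -0.02064358,  0.01901069]), 'grasp_force': 0.0, 'finger_gap': 1.0014505358465262}
```

View pics/scene0.png

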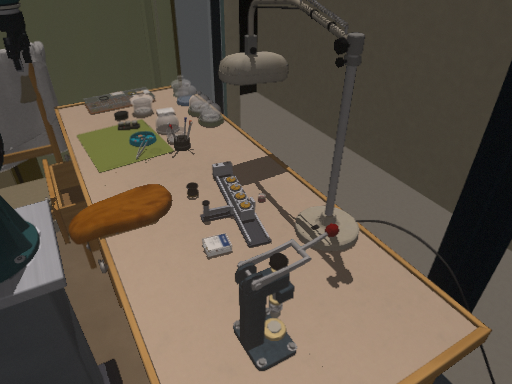

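View pics/side0.png

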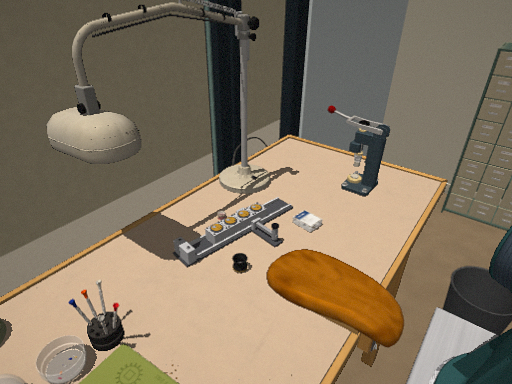

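Both views show the rail with four holders: around (240,205) in scene, (235,230) in side. The loupe is near the stop on the robot side, the case is at the open end, and a lamp hangs nearby. I'll enlarge both.

Run:
```python
from h import *
a=cv2.imread('pics/scene0.png')[150:270,180:290];b=cv2.imread('pics/side0.png')[185:285,165:335]
cv2.imwrite('pics/c1.png',cv2.resize(a,None,fx=5,fy=5,interpolation=2));cv2.imwrite('pics/c2.png',cv2.resize(b,None,fx=4.5,fy=4.5,interpolation=2))
print(world('scene0',[[255,68],[225,75],[285,75],[120,215]]),world('side0',[[95,135],[60,120],[135,130],[240,30]]))
```

```text
[[ 0.72915231  0.0473744   0.29014069]
 [ 0.65495075  0.07605422  0.27516316]
 [ 0.82793536  0.04998077  0.25567468]
 [ 0.29859573 -0.08539592  0.0557837 ]] [[ 0.67469164  0.13475717  0.301219  ]
 [ 0.78061456  0.13676226  0.30290194]
 [ 0.66697131  0.06596913  0.29002171]
 [ 0.72071833 -0.29194982  0.41245514]]
```

View pics/c1.png

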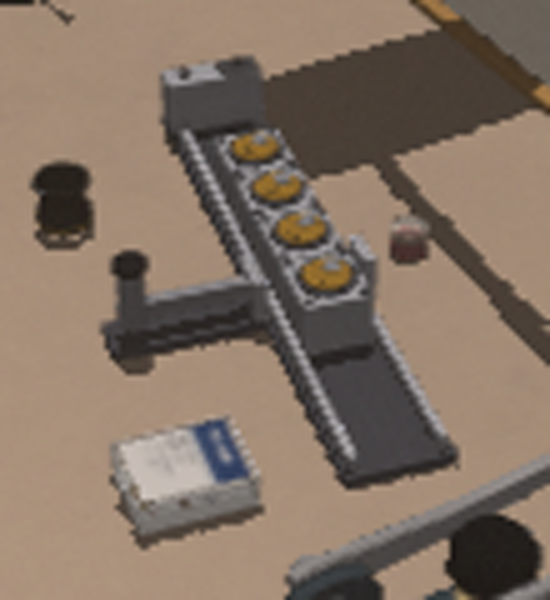

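View pics/c2.png

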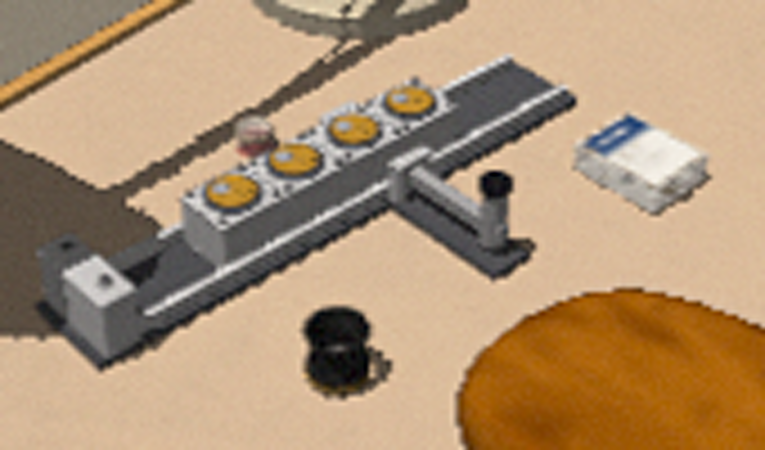

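Run:
```python
from h import *
np.set_printoptions(precision=4,suppress=True)
S=lambda l:np.array(l)/5+[180,150]; Q=lambda l:np.array(l)/4.5+[165,185]
print('open-end bottom corners z0/z.006',world('scene0',S([[347,485],[455,462]]),0.003))
print('wall tops near end', world('scene0',S([[350,455],[445,432]]),0.014), 'near wall start',world('scene0',S([[187,138]]),.014))
print('h4 back top corners',world('scene0',S([[305,312],[370,292]]),0.036))
print('movements',world('scene0',S([[256,147],[277,186],[301,229],[327,273]]),0.0405))
print('cap',world('scene0',S([[129,262]]),0.050),world('side0',Q([[496,183]]),.05))
print('stop top corners',world('scene0',S([[165,80],[258,62]]),.044))
print('loupe',world('scene0',S([[63,180]]),.028),'case',world('scene0',S([[118,465],[225,425],[260,470],[140,520]]),.018))
print('side: wall top end',world('side0',Q([[572,95],[510,62],[150,312]]),.014))
print('movements',world('side0',Q([[231,192],[294,160],[354,129],[410,101]]),0.0405))
print('h1 front top',world('side0',Q([[184,203],[228,232]]),.036),'stop top near face',world('side0',Q([[103,307],[135,290],[95,252]]),.044))
# lamp cloud
for n in('scene0','side0'):
    f=np.load(f'pics/{n}.npz');P=[]
    px=[(c,r) for r in range(0,384,3) for c in range(0,512,3) if f['d'][r,c]>0]
    w=world(n,px); m=(w[:,2]>.12)&(w[:,0]>.3)&(w[:,0]<1.0)&(w[:,1]>-.45)&(w[:,1]<.6)
    w=w[m]
    for lo in np.arange(.12,.7,.06):
        v=w[(w[:,2]>=lo)&(w[:,2]<lo+.06)]
        if len(v):print(n,round(lo,2),len(v),v.min(0),v.max(0))
```

```text
open-end bottom corners z0/z.006 [[ 0.5332 -0.2721  0.003 ]
 [ 0.5838 -0.2828  0.003 ]]
wall tops near end [[ 0.5382 -0.2659  0.014 ]
 [ 0.5838 -0.2735  0.014 ]] near wall start [[0.5881 0.0085 0.014 ]]
h4 back top corners [[ 0.557  -0.1889  0.036 ]
 [ 0.5919 -0.1903  0.036 ]]
movements [[ 0.5996 -0.0554  0.0405]
 [ 0.5921 -0.0937  0.0405]
 [ 0.5848 -0.1335  0.0405]
 [ 0.5783 -0.1721  0.0405]]
cap [[ 0.4932 -0.1292  0.05  ]] [[ 0.4893 -0.1238  0.05  ]]
stop top corners [[0.5842 0.0259 0.044 ]
 [0.6388 0.0182 0.044 ]]
loupe [[ 0.5036 -0.0167  0.028 ]] case [[ 0.4426 -0.2253  0.018 ]
 [ 0.4962 -0.2244  0.018 ]
 [ 0.4963 -0.2588  0.018 ]
 [ 0.4367 -0.2618  0.018 ]]
side: wall top end [[ 0.5269 -0.2592  0.014 ]
 [ 0.5746 -0.2663  0.014 ]
 [ 0.5878  0.0201  0.014 ]]
movements [[ 0.596  -0.0474  0.0405]
 [ 0.5886 -0.0869  0.0405]
 [ 0.5814 -0.127   0.0405]
 [ 0.5738 -0.166   0.0405]]
h1 front top [[ 0.6125 -0.0307  0.036 ]
 [ 0.5799 -0.0273  0.036 ]] stop top near face [[0.5813 0.053  0.044 ]
 [0.5781 0.0361 0.044 ]
 [0.6121 0.0287 0.044 ]]
scene0 0.12 24 [ 0.7141 -0.316   0.1225] [ 0.7271 -0.2996  0.1762]
scene0 0.18 25 [ 0.714  -0.3158  0.1823] [0.8218 0.0542 0.2399]
scene0 0.24 191 [ 0.6509 -0.3152  0.2408] [0.8463 0.1147 0.2999]
scene0 0.3 121 [ 0.6641 -0.3158  0.3001] [0.8349 0.1219 0.3575]
scene0 0.36 82 [ 0.6852 -0.321   0.3603] [0.7507 0.0995 0.4198]
scene0 0.42 179 [ 0.6845 -0.321   0.4203] [0.7509 0.0969 0.4799]
side0 0.12 16 [ 0.7138 -0.307   0.1212] [ 0.7311 -0.2969  0.1797]
side0 0.18 23 [ 0.7131 -0.449   0.182 ] [ 0.9815 -0.2951  0.2395]
side0 0.24 310 [ 0.6498 -0.4499  0.2405] [0.9886 0.1527 0.2999]
side0 0.3 252 [ 0.6586 -0.3077  0.3   ] [0.8211 0.1436 0.3593]
side0 0.36 84 [ 0.6893 -0.3114  0.3603] [0.7559 0.1089 0.42  ]
side0 0.42 274 [ 0.6841 -0.3159  0.4203] [0.7491 0.1035 0.4794]
side0 0.48 1 [ 0.7285 -0.1212  0.4801] [ 0.7285 -0.1212  0.4801]
```

```bash
cat >> h.py <<'E'
yr=np.radians(-10.5);X=np.array([np.cos(yr),np.sin(yr)]);Y=np.array([-X[1],X[0]]);O=np.array([.585,-.110])
def rail(x,y): return O+x*X+y*Y
def unrail(p): d=np.array(p)[:2]-O; return d@X,d@Y
def plan(goals,g=-1):
    """goals: (x,y,z,yaw_deg,nrows); prints rows from the measured pose"""
    s=manip.observe();p=np.array(s['position']);q=R.from_euler('xyz',s['orientation'])
    for x,y,z,yaw,n in goals:
        y0=q.as_euler('xyz')[2];dy=(np.radians(yaw)-y0+np.pi)%(2*np.pi)-np.pi;t=np.array([x,y,z]);p0=p.copy();q0=q
        for i in range(1,n+1):
            pn=p0+(t-p0)*i/n; a=q.as_matrix().T@(pn-p)/.25
            qn=R.from_euler('xyz',[np.pi,0,y0+dy*i/n]); w=(q.inv()*qn).as_rotvec()/(np.pi/2)
            print([round(float(v),3) for v in [*a,*w]]+[g], 'mm',round(float(np.linalg.norm(a)*250)),'deg',round(float(np.linalg.norm(w)*90),1)); p,q=pn,qn
E
python3 - <<'E'
from h import *
np.set_printoptions(precision=3,suppress=True)
print('press',world('scene0',[[332,229],[305,245],[250,270],[255,330],[270,350],[280,262]]),world('side0',[[331,109],[360,122],[372,160],[352,185],[355,155]]))
h=rail(0,-.125)
plan([(.33,.36,.38,135,6),(.44,.08,.36,105,7),(.52,-.12,.33,88,5),(h[0],h[1],.29,79.5,4)])
E
```

```text
press [[ 0.552 -0.494  0.214]
 [ 0.507 -0.489  0.197]
 [ 0.416 -0.48   0.181]
 [ 0.413 -0.502  0.065]
 [ 0.435 -0.517  0.012]
 [ 0.457 -0.497  0.192]] [[ 0.553 -0.479  0.209]
 [ 0.466 -0.479  0.192]
 [ 0.412 -0.473  0.098]
 [ 0.449 -0.457  0.013]
 [ 0.463 -0.479  0.096]]
[-0.133, -0.103, 0.016, -0.001, -0.0, 0.049, -1] mm 42 deg 4.4
[-0.14, -0.092, 0.016, 0.0, -0.0, 0.049, -1] mm 42 deg 4.4
[-0.147, -0.081, 0.016, 0.0, -0.0, 0.049, -1] mm 42 deg 4.4
[-0.153, -0.069, 0.016, 0.0, -0.0, 0.049, -1] mm 42 deg 4.4
[-0.158, -0.057, 0.016, 0.0, -0.0, 0.049, -1] mm 42 deg 4.4
[-0.162, -0.045, 0.016, 0.0, -0.0, 0.049, -1] mm 42 deg 4.4
[-0.158, -0.069, 0.011, -0.0, -0.0, 0.048, -1] mm 43 deg 4.3
[-0.162, -0.057, 0.011, 0.0, -0.0, 0.048, -1] mm 43 deg 4.3
[-0.166, -0.044, 0.011, 0.0, -0.0, 0.048, -1] mm 43 deg 4.3
[-0.169, -0.032, 0.011, 0.0, -0.0, 0.048, -1] mm 43 deg 4.3
[-0.171, -0.019, 0.011, 0.0, -0.0, 0.048, -1] mm 43 deg 4.3
[-0.172, -0.006, 0.011, -0.0, -0.0, 0.048, -1] mm 43 deg 4.3
[-0.172, 0.006, 0.011, -0.0, -0.0, 0.048, -1] mm 43 deg 4.3
[-0.171, 0.02, 0.024, 0.0, -0.0, 0.038, -1] mm 43 deg 3.4
[-0.17, 0.031, 0.024, -0.0, -0.0, 0.038, -1] mm 43 deg 3.4
[-0.167, 0.041, 0.024, 0.0, -0.0, 0.038, -1] mm 43 deg 3.4
[-0.165, 0.05, 0.024, 0.0, -0.0, 0.038, -1] mm 43 deg 3.4
[-0.162, 0.06, 0.024, 0.0, -0.0, 0.038, -1] mm 43 deg 3.4
[-0.111, 0.046, 0.04, 0.0, -0.0, 0.024, -1] mm 32 deg 2.1
[-0.11, 0.05, 0.04, 0.0, -0.0, 0.024, -1] mm 32 deg 2.1
[-0.108, 0.054, 0.04, 0.0, -0.0, 0.024, -1] mm 32 deg 2.1
[-0.106, 0.058, 0.04, 0.0, -0.0, 0.024, -1] mm 32 deg 2.1
```

step_arm(steps=[[-0.133,-0.103,0.016,0,0,0.049,-1],[-0.14,-0.092,0.016,0,0,0.049,-1],[-0.147,-0.081,0.016,0,0,0.049,-1],[-0.153,-0.069,0.016,0,0,0.049,-1],[-0.158,-0.057,0.016,0,0,0.049,-1]], newtons=40)

```text
time: 0.65
position: [0.3074, 0.3936, 0.3844]
orientation: [-3.141, 0.0, 2.432]
force: [0.1, -0.2, -1.7]
finger_gap: 0.147
grasp_force: 0.0
```

step_arm(steps=[[-0.162,-0.045,0.016,0,0,0.049,-1],[-0.158,-0.069,0.011,0,0,0.048,-1],[-0.162,-0.057,0.011,0,0,0.048,-1],[-0.166,-0.044,0.011,0,0,0.048,-1],[-0.169,-0.032,0.011,0,0,0.048,-1]])

```text
time: 1.15
position: [0.3936, 0.1986, 0.3696]
orientation: [-3.142, 0.0, 2.054]
force: [0.1, -0.3, 0.3]
finger_gap: 0.002
grasp_force: 0.0
```

step_arm(steps=[[-0.171,-0.019,0.011,0,0,0.048,-1],[-0.172,-0.006,0.011,0,0,0.048,-1],[-0.172,0.006,0.011,0,0,0.048,-1],[-0.171,0.02,0.024,0,0,0.038,-1],[-0.17,0.031,0.024,0,0,0.038,-1]])

```text
time: 1.65
position: [0.4726, -0.0019, 0.3493]
orientation: [3.141, 0.0, 1.708]
force: [1.2, -0.1, 1.1]
finger_gap: -0.001
grasp_force: 0.0
```

step_arm(steps=[[-0.167,0.041,0.024,0,0,0.038,-1],[-0.165,0.05,0.024,0,0,0.038,-1],[-0.162,0.06,0.024,0,0,0.038,-1],[-0.111,0.046,0.04,0,0,0.024,-1],[-0.11,0.05,0.04,0,0,0.024,-1]])

```text
time: 2.15
position: [0.541, -0.1787, 0.3109]
orientation: [-3.142, 0.0, 1.454]
force: [0.6, 1.2, -0.5]
finger_gap: 0.001
grasp_force: 0.0
```

step_arm(steps=[[-0.108,0.054,0.04,0,0,0.024,-1],[-0.106,0.058,0.04,0,0,0.024,-1],[0,0,0,0,0,0,-1]])

```text
time: 2.45
position: [0.5622, -0.237, 0.29]
orientation: [3.141, 0.001, 1.378]
force: [-0.7, 0.8, 0.6]
finger_gap: 0.001
grasp_force: 0.0
```

Run:
```python
from h import *
snap("wrist","w1");a=cv2.imread('pics/w1.png');cv2.imwrite('pics/w1b.png',cv2.resize(a,(800,600),interpolation=2));print(manip.observe()['position'],manip.observe()['orientation'])
```

```text
[ 0.56143323 -0.23520813  0.29041522] [-3.14058100e+00 -1.17426706e-04  1.37893231e+00]
```

View pics/w1b.png

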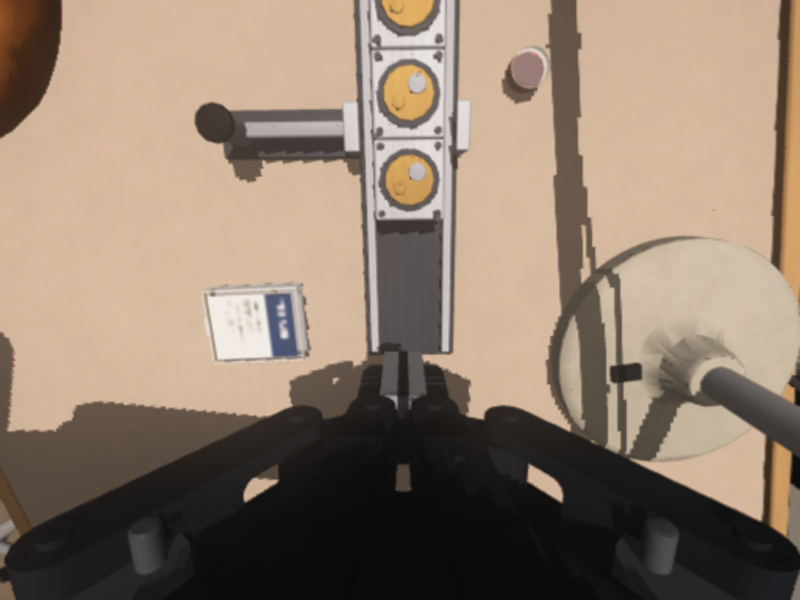

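The view shows holder 4's back top edge at y≈219 px (x 377–443), the rail's open end at y≈353 (x 368–452), and the cap at (214,123). The shut fingertips are near (404,365).

Run:
```python
from h import *
np.set_printoptions(precision=4,suppress=True)
k=lambda l:np.array(l)*.64
for n,l,z in [('back',[[377,219],[443,219]],.036),('mov',[[410,180],[409,93]],.0405),('end',[[368,353],[452,353]],.006),('wall',[[372,352],[363,20],[449,352],[454,20]],.014),('cap',[[214,123]],.05),('tip',[[388,365],[420,365]],.117)]:
    w=world('w1',k(l),z);print(n,w,[np.round(unrail(p),4) for p in w]); print(world('w1',k(l))[:,2])
```

```text
back [[ 0.5593 -0.184   0.036 ]
 [ 0.5933 -0.1907  0.036 ]] [array([-0.0118, -0.0775]), array([ 0.0229, -0.0778])]
[0.0365 0.0132]
mov [[ 0.5799 -0.1682  0.0405]
 [ 0.5869 -0.129   0.0405]] [array([ 0.0056, -0.0581]), array([ 0.0053, -0.0183])]
[0.0396 0.0372]
end [[ 0.5337 -0.268   0.006 ]
 [ 0.5872 -0.2785  0.006 ]] [array([-0.0216, -0.1647]), array([ 0.0329, -0.1652])]
[0.0046 0.0044]
wall [[ 0.5376 -0.2648  0.014 ]
 [ 0.5716 -0.0856  0.014 ]
 [ 0.5851 -0.2741  0.014 ]
 [ 0.6175 -0.0945  0.014 ]] [array([-0.0184, -0.1608]), array([-0.0177,  0.0216]), array([ 0.03  , -0.1613]), array([0.0291, 0.0211])]
[0.0137 0.0127 0.0062 0.0054]
cap [[ 0.4951 -0.126   0.05  ]] [array([-0.0855, -0.0321])]
[0.0496]
tip [[ 0.5581 -0.2322  0.117 ]
 [ 0.5696 -0.2345  0.117 ]] [array([-0.0042, -0.1251]), array([ 0.0075, -0.1252])]
[0.1336 0.1323]
```

```bash
sed -i 's/O=np.array(\[.585,-.110\])/O=np.array([.5894,-.1108])/' h.py
python3 - <<'E'
from h import *
a=rail(0,-.125);b=rail(0,-.1)
print(unrail(manip.observe()['position']))
plan([(a[0],a[1],.192,79.5,4),(b[0],b[1],.192,79.5,2)])
E
```

```text
(np.float64(-0.004826883522921377), np.float64(-0.1274214482239031))
[0.002, 0.005, 0.098, -0.001, -0.0, -0.001, -1] mm 25 deg 0.1
[0.002, 0.005, 0.098, 0.0, 0.0, -0.001, -1] mm 25 deg 0.1
[0.002, 0.005, 0.098, 0.0, 0.0, -0.001, -1] mm 25 deg 0.1
[0.002, 0.005, 0.098, 0.0, 0.0, -0.001, -1] mm 25 deg 0.1
[0.05, -0.0, -0.0, 0.0, 0.0, 0.0, -1] mm 12 deg 0.0
[0.05, 0.0, 0.0, 0.0, 0.0, 0.0, -1] mm 13 deg 0.0
```

step_arm(steps=[[0.002,0.005,0.098,0,0,-0.001,-1],[0.002,0.005,0.098,0,0,-0.001,-1],[0.002,0.005,0.098,0,0,-0.001,-1],[0.002,0.005,0.098,0,0,-0.001,-1],[0,0,0,0,0,0,-1]])

```text
time: 3.0
position: [0.5648, -0.2307, 0.1908]
orientation: [-3.135, -0.002, 1.388]
force: [-0.6, -0.0, 0.1]
finger_gap: 0.001
grasp_force: 0.0
```

step_arm(steps=[[0.02,0,0,0,0,0,-1],[0.03,0,0,0,0,0,-1],[0.03,0,0,0,0,0,-1],[0.02,0,0,0,0,0,-1],[0,0,0,0,0,0,-1]])

```text
time: 3.5
position: [0.5714, -0.2071, 0.1942]
orientation: [3.141, 0.0, 1.388]
force: [1.4, 0.7, -0.5]
finger_gap: 0.001
grasp_force: 0.0
```

step_arm(steps=[[0.006,0,0,0,0,0,-1],[0.006,0,0,0,0,0,-1],[0.006,0,0,0,0,0,-1],[0.006,0,0,0,0,0,-1],[0.006,0,0,0,0,0,-1]])

```text
time: 4.0
position: [0.5724, -0.2007, 0.1934]
orientation: [-3.141, 0.0, 1.387]
force: [-0.7, -0.4, 0.7]
finger_gap: -0.003
grasp_force: 0.0
```

step_arm(steps=[[0.006,0,0,0,0,0,-1],[0.006,0,0,0,0,0,-1],[0.006,0,0,0,0,0,-1],[0.006,0,0,0,0,0,-1],[0.006,0,0,0,0,0,-1]])

```text
time: 4.5
position: [0.5739, -0.1933, 0.1934]
orientation: [-3.142, 0.0, 1.387]
force: [-1.1, -2.3, -0.1]
finger_gap: -0.003
grasp_force: 0.8
```

step_arm(steps=[[0.008,0,0,0,0,0,-1],[0.008,0,0,0,0,0,-1],[0.008,0,0,0,0,0,-1],[0.008,0,0,0,0,0,-1],[0.008,0,0,0,0,0,-1]])

```text
time: 5.0
position: [0.5757, -0.1833, 0.1935]
orientation: [-3.142, 0.0, 1.387]
force: [-0.2, -1.7, -0.7]
finger_gap: 0.001
grasp_force: 0.8
```

step_arm(steps=[[0.008,0,0,0,0,0,-1],[0.008,0,0,0,0,0,-1],[0.008,0,0,0,0,0,-1],[0.008,0,0,0,0,0,-1],[0.008,0,0,0,0,0,-1]])

```text
time: 5.5
position: [0.5775, -0.1734, 0.1935]
orientation: [-3.142, 0.0, 1.387]
force: [0.2, -1.8, -0.0]
finger_gap: -0.002
grasp_force: 0.8
```

step_arm(steps=[[0.008,0,0,0,0,0,-1],[0.008,0,0,0,0,0,-1],[0.008,0,0,0,0,0,-1],[0.008,0,0,0,0,0,-1],[0.008,0,0,0,0,0,-1]])

```text
time: 6.0
position: [0.5793, -0.1636, 0.1935]
orientation: [-3.142, 0.0, 1.387]
force: [-0.6, -2.0, -0.0]
finger_gap: 0.002
grasp_force: 0.8
```

step_arm(steps=[[0.008,0,0,0,0,0,-1],[0.008,0,0,0,0,0,-1],[0.008,0,0,0,0,0,-1],[0.008,0,0,0,0,0,-1],[0.008,0,0,0,0,0,-1]])

```text
time: 6.5
position: [0.5812, -0.1538, 0.1935]
orientation: [-3.141, 0.0, 1.387]
force: [-0.3, -2.2, -0.1]
finger_gap: 0.003
grasp_force: 0.8
```

step_arm(steps=[[0.006,0,0,0,0,0,-1],[0.006,0,0,0,0,0,-1],[0.006,0,0,0,0,0,-1],[0.005,0,0,0,0,0,-1],[0.005,0,0,0,0,0,-1]])

```text
time: 7.0
position: [0.5825, -0.147, 0.1935]
orientation: [-3.142, 0.0, 1.387]
force: [0.3, -1.4, -1.0]
finger_gap: -0.002
grasp_force: 0.8
```

Not yet against the stop; I'll continue in small steps until the force rises.

step_arm(steps=[[0.004,0,0,0,0,0,-1],[0.004,0,0,0,0,0,-1],[0.004,0,0,0,0,0,-1],[0.004,0,0,0,0,0,-1]])

```text
time: 7.4
position: [0.5832, -0.1431, 0.1935]
orientation: [-3.142, 0.0, 1.387]
force: [-0.1, -1.6, -0.6]
finger_gap: -0.0
grasp_force: 0.8
```

step_arm(steps=[[0.004,0,0,0,0,0,-1],[0.004,0,0,0,0,0,-1],[0.004,0,0,0,0,0,-1]])

```text
time: 7.7
position: [0.5839, -0.1418, 0.1937]
orientation: [3.14, 0.004, 1.389]
force: [-2.6, -12.9, -0.6]
finger_gap: 0.003
grasp_force: 7.0
```

step_arm(steps=[[-0.015,0,0,0,0,0,-1],[-0.03,0,0,0,0,0,-1],[-0.06,0,0,0,0,0,-1],[-0.06,0,-0.1,0,0,0,-1],[-0.06,0,-0.16,0,0,0,-1]])

```text
time: 8.2
position: [0.5719, -0.1961, 0.2567]
orientation: [-3.136, -0.002, 1.387]
force: [0.8, -0.8, -0.6]
finger_gap: -0.003
grasp_force: 0.0
```

step_arm(steps=[[-0.08,-0.05,-0.12,0,0,0,-1],[-0.08,-0.1,0,0,0,0,-1],[0,0,0,0,0,0,-1]])

```text
time: 8.5
position: [0.5266, -0.23, 0.2895]
orientation: [-3.141, 0.001, 1.385]
force: [-0.6, 0.8, 0.2]
finger_gap: 0.005
grasp_force: 0.0
```

Run:
```python
from h import *
s=manip.observe();print(s['position'],s['orientation'],unrail(s['position']))
snap("wrist","w2");a=cv2.imread('pics/w2.png');cv2.imwrite('pics/w2b.png',cv2.resize(a,(800,600),interpolation=2))
```

```text
[ 0.52663791 -0.22997923  0.28949457] [-3.14087873e+00  7.95638449e-04  1.38487060e+00] (np.float64(-0.0399924392529931), np.float64(-0.12862104495151977))
```

View pics/w2b.png

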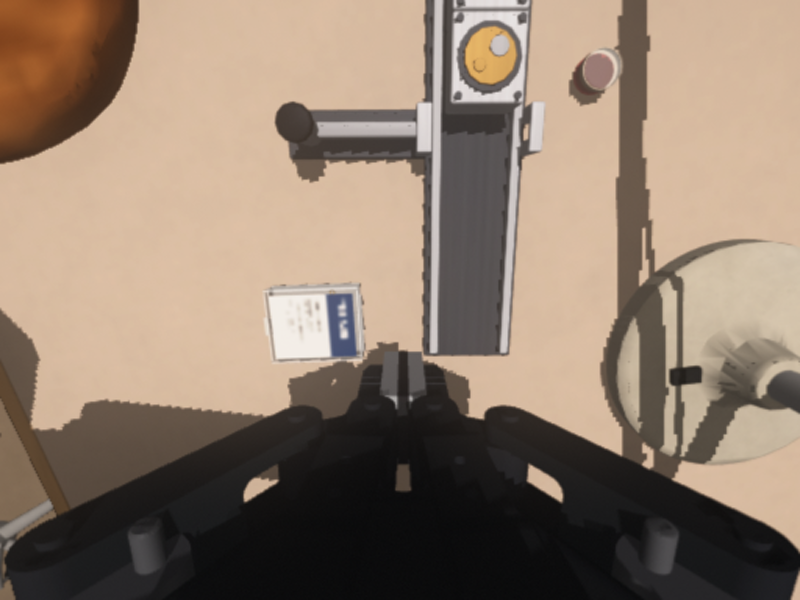

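The last holder's back edge is now at y≈105 px, just past the keeper guides. The cap is at (295,122) and the loupe is out of frame.

Run:
```python
from h import *
k=lambda l:np.array(l)*.64
for n,l,z in [('back',[[450,104],[524,107]],.036),('cap',[[295,122]],.05),('end',[[424,354],[510,354]],.006)]:
    print(n,[np.round(unrail(p),4) for p in world('w2',k(l),z)])
a=rail(-.135,-.10);b=rail(-.135,-.030)
plan([(*a,.289,79.5,3),(*b,.25,79.5,3),(*b,.194,79.5,3)])
```

```text
back [array([-0.0163, -0.0219]), array([ 0.02  , -0.0234])]
cap [array([-0.0894, -0.032 ])]
end [array([-0.026 , -0.1649]), array([ 0.0297, -0.1651])]
[0.037, -0.128, -0.0, -0.0, -0.0, -0.001, -1] mm 33 deg 0.1
[0.037, -0.128, -0.0, 0.0, 0.0, -0.001, -1] mm 33 deg 0.1
[0.037, -0.128, -0.0, 0.0, 0.0, -0.001, -1] mm 33 deg 0.1
[0.093, 0.0, 0.052, 0.0, 0.0, 0.0, -1] mm 27 deg 0.0
[0.093, 0.0, 0.052, 0.0, 0.0, 0.0, -1] mm 27 deg 0.0
[0.093, 0.0, 0.052, 0.0, -0.0, 0.0, -1] mm 27 deg 0.0
[0.0, -0.0, 0.075, 0.0, 0.0, -0.0, -1] mm 19 deg 0.0
[0.0, -0.0, 0.075, 0.0, 0.0, 0.0, -1] mm 19 deg 0.0
[0.0, -0.0, 0.075, 0.0, 0.0, 0.0, -1] mm 19 deg 0.0
```

step_arm(steps=[[0.037,-0.128,0,0,0,0,-1],[0.037,-0.128,0,0,0,0,-1],[0.037,-0.128,0,0,0,0,-1],[0.09,0,0.052,0,0,0,-1],[0.09,0,0.052,0,0,0,-1]])

```text
time: 9.05
position: [0.4478, -0.1384, 0.2622]
orientation: [3.141, -0.0, 1.386]
force: [1.4, 0.3, -0.0]
finger_gap: 0.006
grasp_force: 0.0
```

step_arm(steps=[[0.09,0,0.052,0,0,0,-1],[0,0,0.075,0,0,0,-1],[0,0,0.075,0,0,0,-1],[0,0,0.07,0,0,0,-1],[0,0,0,0,0,0,-1]])

```text
time: 9.55
position: [0.4518, -0.1163, 0.1924]
orientation: [-3.137, -0.001, 1.387]
force: [-1.0, 0.7, -0.4]
finger_gap: -0.0
grasp_force: 0.0
```

Run:
```python
from h import *
s=manip.observe();print(s['position'],s['orientation'],unrail(s['position']),s['force'])
```

```text
[ 0.4517937  -0.11628933  0.19244746] [-3.13749011e+00 -1.10075180e-03  1.38742847e+00] (np.float64(-0.13430171635504407), np.float64(-0.030474162510766484)) [-0.9784583   0.67877646 -0.40980962]
```

step_arm(steps=[[0,0.02,0,0,0,0,-1],[0,0.02,0,0,0,0,-1],[0,0.01,0,0,0,0,-1],[0,0.01,0,0,0,0,-1],[0,0.01,0,0,0,0,-1]])

```text
time: 10.05
position: [0.4699, -0.1201, 0.1949]
orientation: [3.141, 0.0, 1.387]
force: [-0.7, -0.1, -0.6]
finger_gap: 0.004
grasp_force: 0.0
```

step_arm(steps=[[0,0.01,0,0,0,0,-1],[0,0.01,0,0,0,0,-1],[0,0.01,0,0,0,0,-1],[0,0.01,0,0,0,0,-1],[0,0.01,0,0,0,0,-1]])

```text
time: 10.55
position: [0.4818, -0.1223, 0.1944]
orientation: [-3.141, -0.0, 1.387]
force: [-1.2, -0.3, 1.1]
finger_gap: -0.002
grasp_force: 0.8
```

step_arm(steps=[[0,0.01,0,0,0,0,-1],[0,0.01,0,0,0,0,-1],[0,0.01,0,0,0,0,-1],[0,0.01,0,0,0,0,-1],[0,0.01,0,0,0,0,-1]])

```text
time: 11.05
position: [0.4942, -0.1246, 0.1945]
orientation: [-3.141, 0.0, 1.387]
force: [-1.4, 0.7, 1.9]
finger_gap: -0.004
grasp_force: 0.8
```

step_arm(steps=[[0,0.01,0,0,0,0,-1],[0,0.01,0,0,0,0,-1],[0,0.01,0,0,0,0,-1],[0,0.01,0,0,0,0,-1],[0,0.01,0,0,0,0,-1]])

```text
time: 11.55
position: [0.5065, -0.1268, 0.1944]
orientation: [-3.141, 0.0, 1.387]
force: [-1.4, 1.0, 1.5]
finger_gap: 0.0
grasp_force: 0.8
```

step_arm(steps=[[0,0.008,0,0,0,0,-1],[0,0.008,0,0,0,0,-1],[0,0.006,0,0,0,0,-1],[0,0.006,0,0,0,0,-1],[0,0.006,0,0,0,0,-1]])

```text
time: 12.05
position: [0.5148, -0.1284, 0.1944]
orientation: [-3.141, 0.0, 1.387]
force: [-1.7, 1.4, 0.0]
finger_gap: 0.003
grasp_force: 0.8
```

step_arm(steps=[[0,0.005,0,0,0,0,-1],[0,0.005,0,0,0,0,-1],[0,0.005,0,0,0,0,-1],[0,0.005,0,0,0,0,-1]])

```text
time: 12.45
position: [0.5197, -0.1293, 0.1945]
orientation: [-3.142, 0.0, 1.387]
force: [-1.2, 1.0, 0.1]
finger_gap: -0.001
grasp_force: 0.8
```

step_arm(steps=[[0,0.004,0,0,0,0,-1],[0,0.004,0,0,0,0,-1],[0,0.004,0,0,0,0,-1],[0,0.004,0,0,0,0,-1]])

```text
time: 12.85
position: [0.5216, -0.1296, 0.1942]
orientation: [-3.136, -0.0, 1.388]
force: [-9.7, 1.9, 7.7]
finger_gap: 0.003
grasp_force: 5.0
```

The force rise comes at the expected full travel. One slight extra nudge, then I'll withdraw and look.

step_arm(steps=[[0,0.004,0,0,0,0,-1],[0,0,0,0,0,0,-1]])

```text
time: 13.05
position: [0.5219, -0.1297, 0.1942]
orientation: [-3.135, -0.0, 1.388]
force: [-9.9, 1.3, 8.2]
finger_gap: 0.002
grasp_force: 5.4
```

step_arm(steps=[[0,-0.02,0,0,0,0,-1],[0,-0.06,0,0,0,0,-1],[0,-0.1,0,0,0,0,-1],[0,-0.06,-0.12,0,0,0,-1],[-0.06,0,-0.18,0,0,0,-1]])

```text
time: 13.55
position: [0.4598, -0.1323, 0.2679]
orientation: [-3.134, -0.002, 1.388]
force: [1.2, -0.6, -0.2]
finger_gap: 0.0
grasp_force: 0.0
```

step_arm(steps=[[-0.15,0.05,-0.1,0,0,0,-1],[-0.15,0.05,0,0,0,0,-1],[-0.05,0,0,0,0,0,-1],[0,0,0,0,0,0,-1]])

```text
time: 13.95
position: [0.4718, -0.2266, 0.2948]
orientation: [3.139, 0.001, 1.385]
force: [-0.2, 1.2, 0.1]
finger_gap: 0.002
grasp_force: 0.0
```

Run:
```python
from h import *
snap("wrist","w3");snap("side","s3");s=manip.observe();print(s['time'],s['position'],unrail(s['position']))
a=cv2.imread('pics/w3.png')[:260];b=cv2.imread('pics/s3.png')[185:285,165:335]
a=cv2.resize(a,None,fx=.98*1.0,fy=.98);b=cv2.resize(b,(510,300),interpolation=2)
o=np.zeros((a.shape[0]+300,510,3),np.uint8);o[:a.shape[0],:a.shape[1]]=a[:,:510];o[a.shape[0]:]=b;cv2.imwrite('pics/m3.png',o)
```

```text
14.05 [ 0.47092506 -0.22405353  0.29392212] (np.float64(-0.09585225363998671), np.float64(-0.13294742798538228))
```

View pics/m3.png

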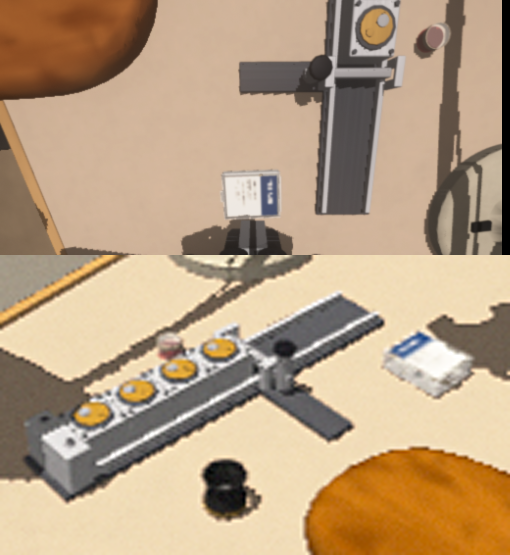

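The keeper (at (360,72)) spans the channel into the catch behind the last holder. The row sits tight against the stop, and the loupe, pot and case are undisturbed. A quick check of keeper travel, then I'll hand in.

Run:
```python
from h import *
print(unrail(world('w3',[[319/.98,68/.98]],.05)[0]))
print([np.round(unrail(p),4) for p in world('w3',np.array([[317,213],[369,213]])/.98,.006)])
```

```text
(np.float64(-0.04333289366211211), np.float64(-0.03228859892455446))
[array([-0.0262, -0.164 ]), array([ 0.0283, -0.1642])]
```

Run:
```python
from h import *
a=cv2.imread('pics/w3.png')[40:110,290:430];b=cv2.imread('pics/w2.png')[45:115,170:360]
cv2.imwrite('pics/c3.png',np.vstack([cv2.resize(a,(600,300),interpolation=2),cv2.resize(b,(600,221),interpolation=2)]))
```

```text
(no output)
```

View pics/c3.png

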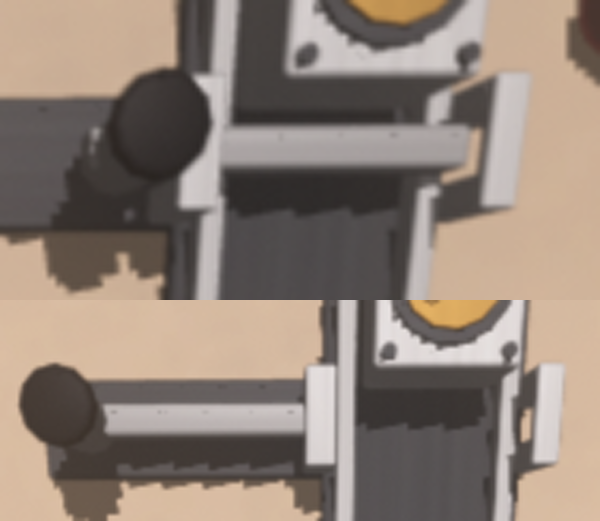

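Run:
```python
from h import *
print(unrail(world('w3',[[327.6,68.9]],.05)[0]),[unrail(p) for p in world('w3',[[399.2,73.8]],.025)])
f=lambda c,r:(290+c*140/600,40+r*70/300)
# wall tops
print([unrail(p)[0] for p in world('w3',[f(207,270),f(421,270),f(228,40)],.014)])
```

```text
(np.float64(-0.041814685477032945), np.float64(-0.03196334166295636)) [(np.float64(0.023714581403866907), np.float64(-0.03144154459003978))]
[np.float64(-0.021699772085011712), np.float64(0.022653744839942015), np.float64(-0.020834079254711646)]
```

```bash
python3 -c "
from bench import manip
print(manip.close_job())"
```

```text
the job is handed in; nothing more can be done
None
```

The four holders are home against the stop and the keeper is fully across behind them. I felt a firm stop on both pushes, the loupe, pot and case look undisturbed in the last pictures, and the job was handed in at about 14 s with the arm clear; no verdict was returned.

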